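# Unlock the strongbox drawer and hold the key turned

### The job

Open the locked steel strongbox: take the key with the rectangular head out of the key block, leaving the other two keys in it, push the key fully home in the keyhole on top of the box without forcing it (the pins are sticky, so wiggle it a little where it catches), and turn it a quarter turn clockwise until the drawer springs out. The lock springs back if let go, so finish while still gripping the key and holding it turned: I will pull out and empty the drawer meanwhile. Do not shove the things standing round about.

Things in the scene. Friction and masses are not known exactly. Their poses are not given: they have to be found in the camera images.
- key: The strongbox's key, upright in the block, about 45 g. Origin: middle of the underside of its round steel collar (18 mm across, 4 mm thick). Below it a neck 4 mm across and 7 mm long, then a flat steel blade 14 mm wide (own x), 4 mm thick (y), with a 90 degree V point ending 37 mm below the collar. z up. It fits the lock either way round.
- key_head (a point): Middle of the key's head: a black plastic slab 32 mm wide (own x), 10 mm thick (y), 34 mm tall (z), standing on the collar; this point is 21 mm above the collar's underside.
- round_key: Another key in the block, with an upright disc-shaped black head (33 mm across, 9 mm thick) and a round shank. Origin and axes as for the key. Stays in the block.
- tee_key: Another key in the block, all steel, with a T-bar handle (36 mm long, 35 mm high) and a square shank. Origin and axes as for the key. Stays in the block.
- key_block: Fixed wooden block, 152 mm (own y) by 52 mm (x) over its foot, 46 mm high, with three upright slots at y = -46, 0, +46 mm, about 40 mm deep. The three keys stand in them in any order, collars on the block's top, their heads' widths along the block's y. Origin: middle of the underside.
- keyhole (a point): Middle of the keyhole, level with the upper face of the steel plate (58 x 44 mm) on the strongbox, 120 mm above the bench. z up, x along the hole, away from the drawer. Hole 16 x 5.6 mm; 45 degree funnel at its mouth, 21 x 10.6 mm. The plate lets the key turn only once the blade is wholly below it; fully home the collar rests on the plate and the key's origin is here.
- pins (a point): Point in the lock 14 mm under the keyhole, between two hidden, sprung, sticky pins, one in each end of the slot. They catch the key's point when the collar is about 17 and 9 mm above the plate. Pushed straight and briskly each gives way at about 15 to 22 N; at about 10 N the key only creeps past, and wiggling it about 1 mm either way along the blade's width helps it through. About 3 N of drag stays after them.
- lock (a joint): Turning plug of the lock under the keyhole, rad: 0 at rest, grows clockwise seen from above, stop at 1.57. A spring of about 0.06 N m at rest, 0.15 N m at the stop, turns it back when the key is let go. It lags the key by up to about 0.18 rad of play. The bolt frees the drawer at about 1.05 rad.
- drawer (a joint): The drawer in the strongbox's front (towards own -x), m: 0 shut, sprung out to 0.040 by itself once the bolt is clear.
- strongbox: Fixed grey sheet-steel box, 200 mm deep (own x), 180 mm wide (y), 115 mm high, its drawer with a bar pull (24 mm proud) facing -x, the robot. Origin: middle of the underside; the keyhole lies on the top at x = -45 mm, y = 0.
- parcel_b: Small brown carton, 103 x 143 x 59 mm, standing behind the key block. Stays where it is. Origin: middle of the underside.
- stapler: Red desk stapler, 32 x 142 x 54 mm, left of the strongbox. Stays where it is. Origin: middle of the underside.
- tape_measure: Yellow tape measure, 35 x 66 x 64 mm, left of the strongbox towards the back. Stays where it is. Origin: middle of the underside.

How it is judged:
On the way, in this order (a step that is already met when the one before it is completed fails the run):
1. the key is lifted clear out of the block in the gripper (z of key in the frame of key_block above 0.086 m and contact force between the fingers and key above 1 N), for 0.1 s.
2. the key is fully home in the lock (z of key in the frame of keyhole below 0.0025 m and horizontal distance between key and keyhole below 0.004 m and angle between key's own z axis and vertical below 0.12 rad), for 0.05 s.
3. the key is turned a quarter and the drawer has sprung out (value of joint lock above 1.2 rad and value of joint drawer above 0.03 m), for 0.2 s.
At the end, for the whole second after the job is handed in: The key is fully home (collar within 2.5 mm of the plate, within 4 mm of the hole's middle, within 7 degrees of upright), the lock is held still at 1.2 rad or more (a quarter turn less 20 degrees), the drawer is out by over 30 mm, and the fingers still grip the key (all of step 2 and all of step 3 and velocity of joint lock below 0.2 rad/s and contact force between the fingers and key above 2 N); the arm keeps its last pose, push and grip.
It fails at once if another key is taken out of the block (distance of any of round_key, tee_key from where it was at the start of the episode above 0.015 m).
It fails at once if the key is forced in with over 100 N (contact force between key and strongbox above 100 N and value of joint lock below 0.5 rad).
It fails at once if a thing round about is pushed away (distance of any of parcel_b, stapler, tape_measure from where it was at the start of the episode above 0.03 m).
It also fails if it takes over 48 s, if anything falls off the work surface, if the arm or the gripper's body presses on something with over 40 N, if the wrist force passes 120 N, or if a joint passes its speed limit or range.

### The arm

A 6-joint arm with a two-finger parallel gripper is mounted at the origin on a cart in front of the work surface, level with it; the furniture and walls round the work are solid. World frame = base frame: x ahead of the robot, y to its left, z up, the work surface at z = 0. Lengths are in m, angles in rad, forces in N, time in s.
With the tool pointing down it reaches from about 0.35 to 1 m from the base axis. Payload 7.1 kg.
Tool frame: the origin (TCP) lies between the finger pads; the fingertips stand 22 mm ahead of it and the grasp point (between the pads) lies 3 mm ahead of it; z points along the fingers, y is the line along which they close (so a half turn about z gives the same grasp; the last joint's range is limited). The gripper opens to 85 mm and grips with 20 to 120 N. Pads are 22 mm wide; open, the fingers measure 114 mm over their backs; the gripper's body (76 mm by 85 mm) begins 54 mm behind the grasp point. The pads swing forward as they close: fully open they stand 13 mm farther back than shut.
Start: joints at [1.243, 0.423, 1.63, -0, 1.089, -0.019], TCP at [0.19, 0.595, 0.253] pointing down, gripper open.
Joint ranges: [-3, 3], [-0.9, 2.11], [0.09, 2.58], [-1.31, 4.45], [0.11, 2.69], [-2.54, 2.54]. Speed limits (rad/s): [2.39, 2.39, 3.01, 3.14, 3.14, 3.14].

### API

Orientations are given as a rotation vector (axis times angle).
In Python, from rig import manip gives the robot as it stands. The module is installed in compiled form; this text tells all that it offers. Calls block until the motion is done:
- manip.move_to(position, orientation): joint-space move of the TCP to a pose.
- manip.servo_line(position, orientation=None, rate=0.15): straight line of the TCP; orientation=None keeps the orientation; rate is the mean speed in m/s.
- manip.set_joints(angles): joint-space move.
- manip.command_gripper(opening, f_grip=None): finger opening in m; f_grip is the grip in N (None keeps the last); returns when the fingers have stopped.
- manip.hold(seconds).
- manip.solve_ik(position, orientation): joint angles nearest the present ones, or None.
- manip.camera(name): name is "scene" or "side" or "wrist"; returns a dict with "image" (420x560x3 uint8, red, green, blue), "fx", "fy", "cx", "cy" (pixels), "cam_to_world" (4x4, takes a point from camera to world coordinates); the wrist camera has in their place "mount" (4x4, takes a point from camera to tool coordinates, whose origin is the TCP and whose axes are the flange's). Camera axes: x right, y down, z forward; pixel columns grow to the right and rows downward; lengths in m; the calibration is good to about 2 mm. A picture is of the moment at which its call begins: read the wrist's pose just before it. There is no depth.
A pose or a line that the arm cannot do raises manip.IKError and nothing moves.
- manip.sign_off(): hands the job in; it is judged then, once.
Readings, each from a call of its own:
- manip.get_time(): time.
- manip.get_joint_positions(): joint angles.
- manip.get_joint_vel(): joint speeds.
- manip.get_tau(): joint torques, N m.
- manip.get_position(): TCP position.
- manip.get_ee_rot(): TCP orientation.
- manip.get_contact_force(): force on the tool from outside, world axes, zero at the start.
- manip.get_torque(): the same for the moment, N m.
- manip.get_width(): finger opening in m.
- manip.get_grip_force(): force on a finger pad.
Only numpy, scipy, OpenCV 4.12 (cv2) and the standard library are available. Lean on these libraries where they do the work, as an engineer would, in place of code of your own. Each camera call takes 0.05 s, during which the arm holds its last target. There are 200 camera calls.

## Working session

There is one attempt and no reset: what is moved stays moved. The work goes in short steps, each a Python script; the robot and the scene stay as the last script left them, time stands still between calls to the robot, and variables do not carry over. Pictures are saved under pics/ and viewed, at most 10 in all, crops included, and the job is handed in when it is done.

```bash
mkdir -p pics; python3 - <<'E'
from rig import manip
import cv2,numpy as np
np.set_printoptions(precision=4,suppress=True)
print(manip.get_time(),manip.get_position(),manip.get_ee_rot())
for n in("scene","side","wrist"):
    c=manip.camera(n);cv2.imwrite(f"pics/{n}0.png",c["image"][:,:,::-1])
    print(n,c["fx"],c["fy"],c["cx"],c["cy"]);print(c.get("cam_to_world",c.get("mount")))
E
```

```text
0.0 [0.1898 0.595  0.2525] [-0.4831 -3.104   0.0024]
scene 396.77037433599224 396.77037433599224 279.61198109312596 206.7342199046781
[[ 0.8142 -0.4297  0.3906  0.1276]
 [-0.5806 -0.6055  0.5443 -0.5551]
 [ 0.0026 -0.6699 -0.7424  0.894 ]
 [ 0.      0.      0.      1.    ]]
side 470.8291009874175 470.8291009874175 280.1255131958017 203.80433922302896
[[-0.9934 -0.0824  0.0798  0.4456]
 [-0.1144  0.6608 -0.7418  0.9639]
 [ 0.0084 -0.7461 -0.6658  0.9242]
 [ 0.      0.      0.      1.    ]]
wrist 372.1749989751905 372.1749989751905 286.00747152221567 212.91355749197214
[[-0.0008 -0.9505 -0.3109  0.0802]
 [ 1.     -0.0009  0.0002 -0.0007]
 [-0.0005 -0.3109  0.9505 -0.1206]
 [ 0.      0.      0.      1.    ]]
```

View pics/scene0.png

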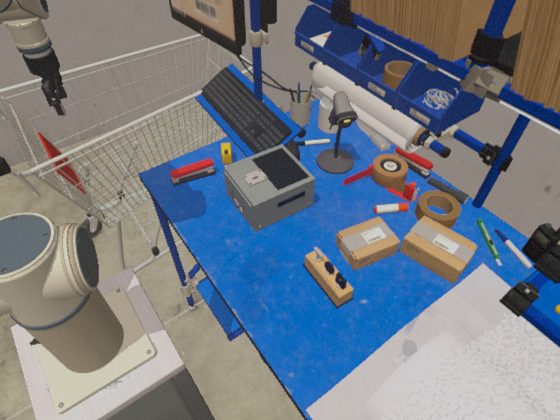

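View pics/side0.png

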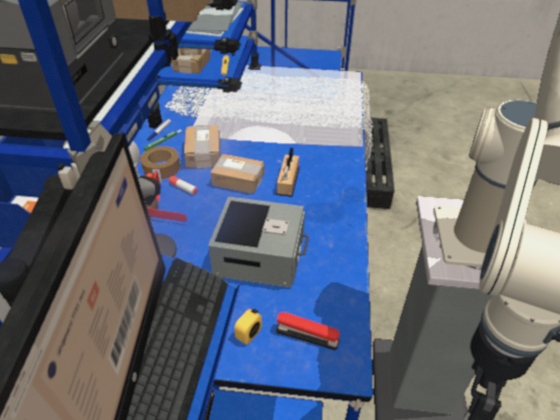

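View pics/wrist0.png

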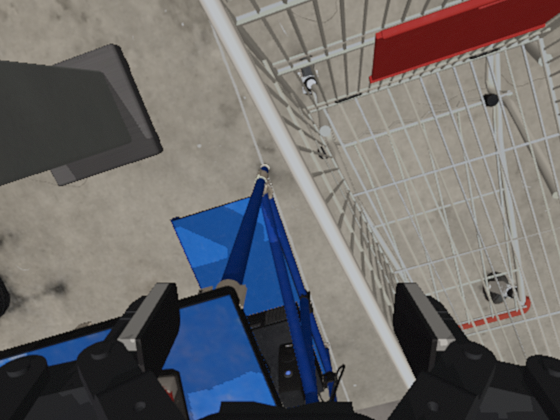

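The scene shows the key block at about (329,276), with its keys along (318,253)–(341,283), and the keyplate at (257,177). The side view shows the plate at (276,227) and the block at (289,175). The wrist camera sees only floor. Next I'll get rough positions and move the wrist over the block and the box.

```bash
cat > h.py <<'E'
from rig import manip
import cv2,numpy as np
from scipy.spatial.transform import Rotation as R
np.set_printoptions(precision=4,suppress=True)
def rot(yaw):  # tool down, tool x at world angle yaw
    x=np.array([np.cos(yaw),np.sin(yaw),0]);z=np.array([0,0,-1.]);return R.from_matrix(np.c_[x,np.cross(z,x),z]).as_rotvec()
def snap(n,f=None):
    p=np.array(manip.get_position());r=R.from_rotvec(manip.get_ee_rot()).as_matrix()
    c=manip.camera(n)
    if n=="wrist":
        T=np.eye(4);T[:3,:3]=r;T[:3,3]=p;c["cam_to_world"]=T@np.array(c["mount"])
    if f: cv2.imwrite(f"pics/{f}.png",c["image"][:,:,::-1]);np.savez(f"pics/{f}.npz",**c)
    return c
def pt(c,u,v,z):
    T=np.array(c["cam_to_world"]);d=T[:3,:3]@[(u-c["cx"])/c["fx"],(v-c["cy"])/c["fy"],1]
    return T[:3,3]+d*(z-T[2,3])/d[2]
def proj(c,P):
    T=np.array(c["cam_to_world"]);q=(np.atleast_2d(P)-T[:3,3])@T[:3,:3]
    return q[:,:2]/q[:,2:]*[c["fx"],c["fy"]]+[c["cx"],c["cy"]]
E
python3 - <<'E'
from h import *
s=manip.camera("scene");d=manip.camera("side")
print("hole",pt(s,257,177,.12),pt(d,276,227,.12))
print("blk",pt(s,306,256,.046),pt(s,318,248,.046),pt(s,339,298,.046),pt(s,352,290,.046))
print(pt(d,289,178,.046))
for p in [(.5,-.1),(.5,.1),(.6,0)]:
  for y in (0,90,180,-90): print(p,y,manip.solve_ik([*p,.25],rot(np.radians(y))))
E
```

```text
hole [0.5483 0.141  0.12  ] [0.5422 0.1532 0.12  ]
blk [ 0.5296 -0.1129  0.046 ] [ 0.5711 -0.1111  0.046 ] [ 0.519  -0.2541  0.046 ] [ 0.5589 -0.2561  0.046 ]
[ 0.5378 -0.1328  0.046 ]
(0.5, -0.1) 0 [-0.2207  0.2588  1.8843 -0.      0.9985  1.3501]
(0.5, -0.1) 90 [-0.2207  0.2588  1.8843 -0.      0.9985 -0.2207]
(0.5, -0.1) 180 [-0.2207  0.2588  1.8843 -0.      0.9985 -1.7915]
(0.5, -0.1) -90 None
(0.5, 0.1) 0 [ 0.1741  0.2588  1.8843 -0.      0.9985  1.7449]
(0.5, 0.1) 90 [ 0.1741  0.2588  1.8843 -0.      0.9985  0.1741]
(0.5, 0.1) 180 [ 0.1741  0.2588  1.8843 -0.      0.9985 -1.3967]
(0.5, 0.1) -90 None
(0.6, 0) 0 [-0.0198  0.3905  1.6897 -0.      1.0614  1.551 ]
(0.6, 0) 90 [-0.0198  0.3905  1.6897 -0.      1.0614 -0.0198]
(0.6, 0) 180 [-0.0198  0.3905  1.6897 -0.      1.0614 -1.5906]
(0.6, 0) -90 None
```

```bash
python3 - <<'E'
from h import *
manip.move_to([.545,.147,.27],rot(np.pi)); snap("wrist","w_box")
manip.move_to([.545,-.183,.23],rot(np.pi/2)); snap("wrist","w_blk")
print(manip.get_time(),manip.get_position(),manip.get_contact_force())
E
```

```text
3.6667 [ 0.5454 -0.1819  0.2302] [0.2412 0.1888 0.0603]
```

View pics/w_box.png

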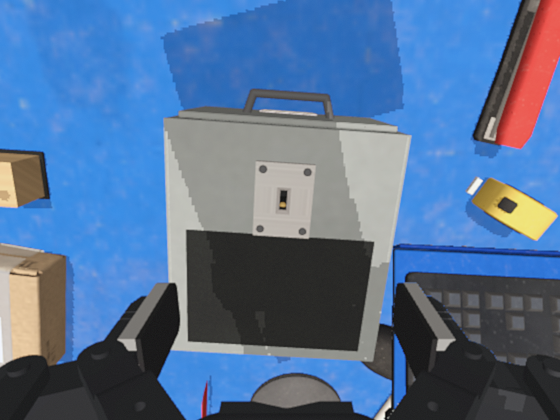

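View pics/w_blk.png

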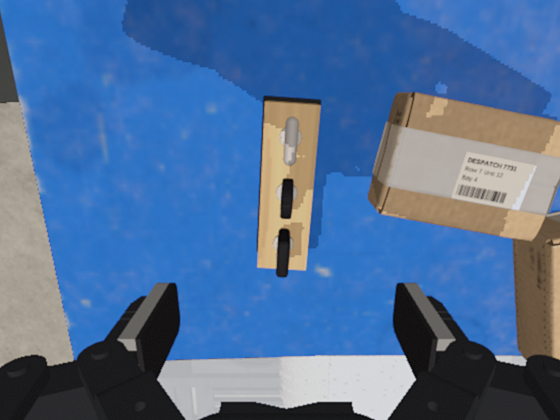

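The box view shows the plate with corners near (257,163), (315,164), (309,238), (253,235) and the hole at (283,201). The block view shows the T key at (291,140) and two black heads at (287,199) and (283,252). I'll zoom in to tell the heads apart and read the plate and block geometry.

```bash
python3 - <<'E'
import cv2,numpy as np
a=cv2.imread("pics/w_blk.png")[90:285,245:335];b=cv2.imread("pics/w_box.png")[155:245,245:325]
a=cv2.resize(a,None,fx=3,fy=3,interpolation=2);b=cv2.resize(b,None,fx=6,fy=6,interpolation=2)
o=np.zeros((590,760,3),np.uint8);o[:585,:270]=a;o[:540,275:755]=b;cv2.imwrite("pics/crop.png",o)
E
```

```text
(no output)
```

View pics/crop.png

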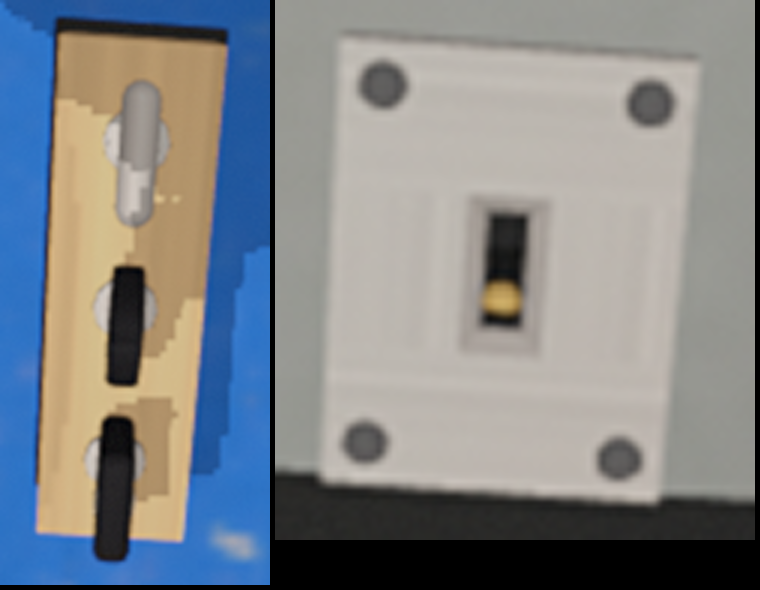

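```bash
python3 - <<'E'
from h import *
b=np.load("pics/w_blk.npz");w=np.load("pics/w_box.npz")
C=np.array([pt(b,245+u/3,90+v/3,.046) for u,v in[(57,30),(228,42),(183,542),(37,530)]])
print(C,C.mean(0)); ax=C[0]+C[1]-C[2]-C[3];yaw=np.arctan2(ax[1],ax[0]);print("yaw",np.degrees(yaw),[np.linalg.norm(C[i]-C[i-1]) for i in range(4)])
for col in [(105,172,148),(95,157,306),(85,143,460)]: print("collar",pt(b,245+(col[0]+col[1])/6,90+col[2]/3,.048))
c=C.mean(0);ux=np.array([np.cos(yaw),np.sin(yaw),0]);uy=np.array([-ux[1],ux[0],0])
t=np.linspace(0,6.28,60)
for s in(-.046,0,.046):
  k=c+ux*s
  for nm,pr in(("rect",[(-.016,.004),(.016,.004),(.016,.038),(-.016,.038)]),("disc",np.c_[.0165*np.cos(t),.0205+.0165*np.sin(t)])):
    P=np.array([k+ux*x+uy*e+[0,0,z] for x,z in pr for e in(-.005,.005)]);q=(proj(b,P)-[245,90])*3
    print(s,nm,q.min(0),q.max(0))
for z,L in((.12,[(342,35),(698,60),(660,502),(320,480)]),(.12,[(470,195),(552,200),(538,355),(460,350)])):
  H=np.array([pt(w,245+(u-275)/6,155+v/6,z) for u,v in L]);a=H[3]+H[2]-H[0]-H[1];a2=H[0]+H[3]-H[1]-H[2]
  print(H.mean(0),np.degrees(np.arctan2(a[1],a[0])),np.degrees(np.arctan2(a2[1],a2[0])),[np.linalg.norm(H[i]-H[i-1]) for i in range(4)])
E
```

```text
[[ 0.5274 -0.1094  0.046 ]
 [ 0.5721 -0.1124  0.046 ]
 [ 0.5629 -0.2575  0.046 ]
 [ 0.5189 -0.2536  0.046 ]] [ 0.5453 -0.1832  0.046 ]
yaw 86.5001566365612 [np.float64(0.14441898664796046), np.float64(0.04486317603221134), np.float64(0.14547372840004638), np.float64(0.0442321181584838)]
collar [ 0.5488 -0.1396  0.048 ]
collar [ 0.5455 -0.1833  0.048 ]
collar [ 0.5421 -0.2299  0.048 ]
-0.046 rect [ 92.2698 407.5576] [137.6794 566.0635]
-0.046 disc [ 93.4472 422.6944] [137.0177 544.4299]
0 rect [102.011  249.9382] [150.1263 404.0356]
0 disc [102.8745 259.7987] [148.8815 386.9533]
0.046 rect [112.782   76.9373] [163.9383 224.8904]
0.046 disc [113.1754  78.9043] [162.0637 215.0454]
[0.5436 0.1452 0.12  ] -3.849485642487302 -94.02182231576258 [np.float64(0.05838138239435201), np.float64(0.043595245670678746), np.float64(0.05833536158579231), np.float64(0.044383029034309275)]
[0.5435 0.1452 0.12  ] -4.3800009218790725 -93.73362342645756 [np.float64(0.020399431778373788), np.float64(0.010251276594614583), np.float64(0.020450526860462583), np.float64(0.009974707963313083)]
```

Extents match: the middle head is the disc (120 px against 127 predicted) and the near-bottom one is the rectangle (146 px, against 158 for a rectangle and 122 for a disc). So the key stands in the slot at y ≈ -0.2295. The keyhole is at (0.5435, 0.1452), yaw -4°.

```bash
python3 - <<'E'
from h import *
r=rot(np.radians(86.5));k=np.array([.5423,-.2295])
manip.command_gripper(.05,100)
manip.move_to([*k,.14],r); manip.servo_line([*k,.075],r,rate=.08)
print(manip.get_position(),manip.get_contact_force())
manip.command_gripper(.0,100); print("w",manip.get_width(),manip.get_grip_force(),manip.get_position(),manip.get_contact_force())
manip.servo_line([*k,.17],r,rate=.08); print("w",manip.get_width(),manip.get_contact_force(),manip.get_time())
manip.servo_line([*k,.26],r,rate=.2)
yaw=np.radians(176); manip.move_to([.5435,.1452,.22],rot(yaw)); manip.hold(.3)
c=snap("wrist","w_held");print(manip.get_position(),manip.get_ee_rot(),manip.get_width(),manip.get_contact_force(),manip.get_time())
p=np.array(manip.get_position());print(proj(c,[p-[0,0,z] for z in(.003,.022,.028,.065)]),proj(c,[.5435,.1452,.12]))
E
```

```text
[ 0.5426 -0.2296  0.0752] [-0.3537 -0.1006 -1.2917]
w 0.008306952013902965 98.00490975379944 [ 0.5427 -0.2297  0.0757] [-1.455   0.0925  5.3539]
w 0.008477519528098441 [-0.5924  0.3027 -1.1112] 7.3583
[0.5437 0.1447 0.2201] [0.1113 3.1394 0.    ] 0.008319557135221574 [-0.7223 -0.1874 -0.8103] 9.7167
[[287.8342 311.8256]
 [287.6113 286.9939]
 [287.551  280.2729]
 [287.2545 247.2366]] [[287.8787 224.6976]]
```

View pics/w_held.png

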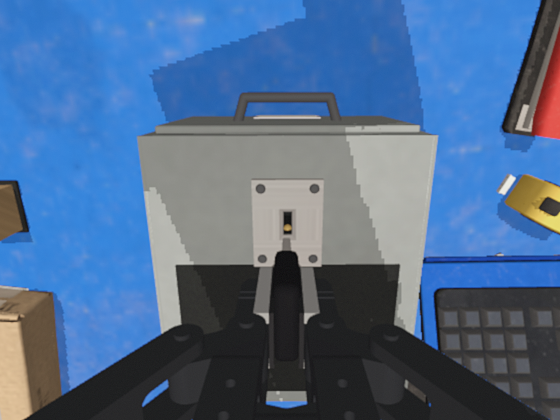

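The held key hangs at col 287, its tip near (287,240), and the keyhole is at (288,223). Now I'll zoom in.

```bash
python3 - <<'E'
import cv2
a=cv2.imread("pics/w_held.png")[170:370,237:337];cv2.imwrite("pics/crop2.png",cv2.resize(a[:120],None,fx=5,fy=5,interpolation=2))
E
```

```text
(no output)
```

View pics/crop2.png

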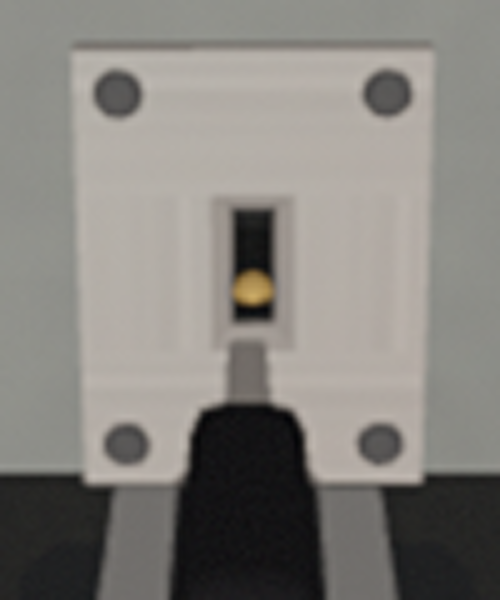

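Blade and hole line up to within about 0.5 mm sideways, and the flat blade confirms the right key. I'll check the fore-aft offset and then insert with force monitoring.

```bash
cat > ins.py <<'E'
from h import *
yaw=np.radians(176);r=rot(yaw);tx=np.array([np.cos(yaw),np.sin(yaw)]);ty=np.array([np.sin(yaw),-np.cos(yaw)])
c=np.load("pics/w_held.npz");p=np.array([.5437,.1447,.2201])
f=lambda d:proj(c,p+[*(tx*(.007+d)),-.0595])[0]
print(f(0),f(.001),f(-.001))
g=(238-f(0)[1])/(f(.001)[1]-f(0)[1])*.001; print("key fore-aft offset",g)
h=np.array([.5435,.1452])+.00025*ty-np.clip(g,-.002,.002)*tx
F=lambda:np.array(manip.get_contact_force())
f0=F()
log=lambda s:print(s,"%.2f"%manip.get_time(),np.array(manip.get_position())-[*h,0],F()-f0)
def go(z,dx=0,rate=.03): manip.servo_line([*(h+dx*tx),z],r,rate=rate)
go(.19,rate=.1);log("above")
z=.19;n=0
while z>.1495 and manip.get_time()<26:
    fz=(F()-f0)[2]
    if fz<11: z-=.0015; go(z)
    elif n<24:
        n+=1; go(z,.001*(-1)**n)
    else: break
    if n%4==0 or fz>8: log("z%.4f n%d"%(z,n))
go(z);log("end");print(manip.get_width())
E
python3 ins.py
```

```text
[287.3454 239.0739] [287.3437 237.2899] [287.3472 240.8523]
key fore-aft offset 0.0006019575379281032
above 10.17 [-0.0002 -0.      0.1897] [1.2123 0.8774 0.7336]
z0.1885 n0 10.42 [0.0003 0.0001 0.189 ] [1.3849 0.7955 1.2384]
z0.1870 n0 10.67 [-0.      0.      0.1871] [1.2214 0.8346 0.4789]
z0.1855 n0 10.92 [-0.0001 -0.      0.1854] [1.0186 0.7541 0.6059]
z0.1840 n0 11.17 [-0.0001 -0.      0.1839] [-0.3648 -0.2678  0.8458]
z0.1825 n0 11.42 [-0.0001 -0.      0.1824] [0.5616 0.4858 0.4215]
z0.1810 n0 11.67 [-0.0001 -0.      0.1809] [ 0.3698 -0.3199  0.3127]
z0.1795 n0 11.92 [-0.0001 -0.      0.1794] [0.3267 0.5798 1.2372]
z0.1780 n0 12.17 [-0.0001 -0.      0.1779] [ 1.3489 -0.1722  0.4508]
z0.1765 n0 12.42 [-0.0001 -0.      0.1764] [0.5913 0.6325 0.5795]
z0.1750 n0 12.67 [-0.0001 -0.      0.1749] [ 0.1721 -0.2513  0.4077]
z0.1735 n0 12.92 [-0.0001 -0.      0.1734] [-0.0492  0.1702  0.9217]
z0.1720 n0 13.17 [-0.0001 -0.      0.1719] [ 0.3012  0.2879 -0.1961]
z0.1705 n0 13.42 [-0.0001 -0.      0.1704] [0.3437 0.7683 0.841 ]
z0.1690 n0 13.67 [-0.0001 -0.      0.1689] [ 0.2653 -0.3489  0.5
[... 266 characters left out ...]
82 -0.5171]
z0.1615 n0 14.92 [-0.0003 -0.0001  0.1612] [-2.5096  1.302  -0.5219]
z0.1600 n0 15.17 [-0.0001 -0.      0.1599] [-2.0772  0.9657  0.6927]
z0.1585 n0 15.42 [0.0006 0.0001 0.1588] [-1.1856 -0.2856  4.2988]
z0.1570 n0 15.67 [0.0009 0.0003 0.1572] [0.169  2.5078 0.1143]
z0.1555 n0 15.92 [0.0008 0.     0.1556] [ 2.4151 -0.2028  0.1173]
z0.1540 n0 16.17 [ 0.0007 -0.0001  0.154 ] [ 4.1854 -0.0347  0.1507]
z0.1525 n0 16.42 [0.0005 0.     0.1522] [ 5.5206 -0.2521 -2.7346]
z0.1510 n0 16.67 [ 0.0005 -0.      0.1508] [ 5.9781  0.4256 -1.8789]
z0.1495 n0 16.92 [ 0.0005 -0.      0.1495] [ 7.1726 -0.6807 -0.5505]
end 17.17 [ 0.0005 -0.      0.1495] [ 6.4203 -1.4503 -0.1621]
0.008626228716378224
```

```bash
python3 - <<'E'
from h import *
r=rot(np.radians(176));q=np.array(manip.get_position());tx=np.array([np.cos(np.radians(176)),np.sin(np.radians(176))])
h=np.array([.5435,.1452])+.00025*np.array([tx[1],-tx[0]])-.0006*tx
for z in np.arange(.1485,.1440,-.001):
    manip.servo_line([*h,z],r,rate=.03);f=np.array(manip.get_contact_force());print(z,manip.get_position(),f,manip.get_torque())
    if f[2]>12: break
snap("wrist","w_in");a=cv2.imread("pics/w_in.png")[150:370,207:367];cv2.imwrite("pics/crop3.png",cv2.resize(a,None,fx=2.7,fy=2.7,interpolation=2))
print(manip.get_time())
E
```

```text
0.1485 [0.5447 0.1454 0.1491] [ 3.7199 -1.2811  5.2902] [-0.161  -0.7585  0.0019]
0.1475 [0.5447 0.1454 0.149 ] [ 0.9588 -1.4093 13.0801] [-0.2522 -0.2685  0.0025]
17.7167
```

View pics/crop3.png

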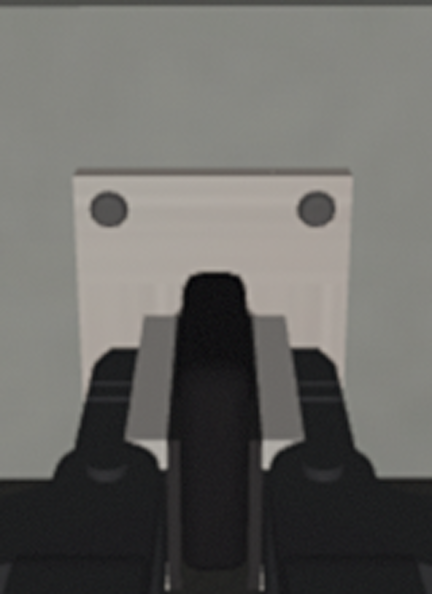

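The key stops at TCP z ≈ 0.149, as expected for a collar resting on the plate. The picture shows the head upright over the plate, tip end at about (215,275) in the crop. I'll press a bit harder with a wiggle to confirm, then turn.

```bash
cat > turn.py <<'E'
from h import *
def pose(deg,z,dx=0):
    t=np.radians(deg);tx=np.array([np.cos(t),np.sin(t)]);ty=np.array([tx[1],-tx[0]])
    return [*(np.array([.5435,.1452])+.00025*ty+(dx-.0006)*tx),z],rot(t)
def log(s):print(s,"%.2f"%manip.get_time(),np.array(manip.get_position()),np.array(manip.get_contact_force()),"Tz",manip.get_torque()[2],manip.get_width())
manip.command_gripper(0,120)
for dx in(.001,-.001,0): manip.servo_line(*pose(176,.146,dx),rate=.03)
log("press")
for d in np.arange(172,81,-4):
    manip.servo_line(*pose(d,.1465),rate=.03)
    if d%12==4 or abs(manip.get_torque()[2])>.5: log(d)
    if np.linalg.norm(manip.get_contact_force())>45 or abs(manip.get_torque()[2])>1.5: print("stop");break
manip.hold(.4);log("end")
c=snap("wrist","w_t");cv2.imwrite("pics/t.png",np.hstack([cv2.resize(c["image"][:,:,::-1],None,fx=.7,fy=.7),cv2.resize(snap("side")["image"][150:300,200:350,::-1],(294,294))]))if 0 else None
a=cv2.resize(c["image"][:,:,::-1],None,fx=.7,fy=.7);b=cv2.resize(snap("side")["image"][170:320,190:340,::-1],(294,294),interpolation=2)
cv2.imwrite("pics/t.png",np.hstack([a,b]))
E
python3 turn.py
```

```text
press 18.68 [0.5448 0.1455 0.1489] [-3.6786 -2.5362 27.6481] Tz 0.0014775719833887797 0.008377261799235574
172 18.93 [0.545  0.1455 0.149 ] [-1.5186 -1.1736 22.7796] Tz -0.0014447771743233704 0.008612404920924329
160 19.68 [0.5449 0.1451 0.149 ] [-1.4235 -3.3705 22.7543] Tz 0.04998665003395334 0.008122373296991831
148 20.43 [0.5448 0.145  0.1489] [-1.5735 -3.7606 22.8225] Tz 0.071474738742164 0.007902679601821177
136 21.18 [0.5448 0.1448 0.149 ] [-1.382  -2.9068 23.0709] Tz 0.13278680169749454 0.00853332817635391
124 21.93 [0.5446 0.1447 0.149 ] [-3.4223 -3.7706 23.4237] Tz 0.09884248011235049 0.008204084899773742
112 22.68 [0.5445 0.1446 0.149 ] [-2.8345 -3.4537 23.5794] Tz 0.13284061696520158 0.008356055438652834
100 23.43 [0.5443 0.1445 0.149 ] [-2.5714 -3.8179 23.8   ] Tz 0.13454424796213446 0.008168073107740844
88 24.18 [0.5442 0.1445 0.149 ] [-2.8893 -3.926  24.0995] Tz 0.12812388617367643 0.008559586107761473
end 24.83 [0.5441 0.1445 0.149 ] [-3.2952 -2.2955 24.447 ] Tz 0.13900719698705907 0.00834885548656361
```

View pics/t.png

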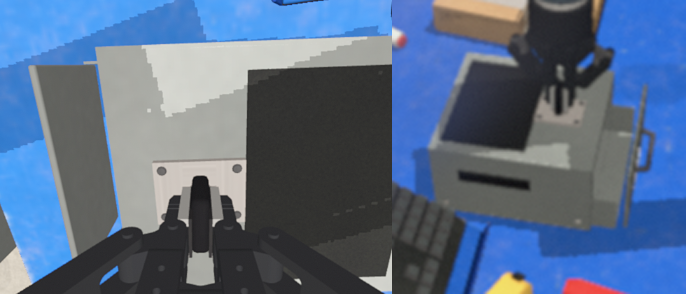

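The drawer has sprung out: its front stands clear of the box in both views, at (65,160) in the left panel and (640,150) in the right. The head still sits square between the pads. I'll turn a few degrees more for margin against the lag, then hand in.

```bash
sed '/^manip.command/,$d' turn.py > t2.py; cat >> t2.py <<'E'
manip.servo_line(*pose(82,.1465),rate=.03);manip.servo_line(*pose(80,.1465),rate=.03)
manip.hold(.5);log("fin");print(manip.get_grip_force());print(manip.sign_off())
E
python3 t2.py
```

```text
fin 25.93 [0.544  0.1445 0.149 ] [-1.9582 -2.3595 23.6319] Tz 0.2508077184427805 0.008273745793538194
118.80304098129272
the job is handed in; nothing more can be done
None
```

The strongbox is open: the rectangular-headed key is home and held turned against the lock's stop, with the gripper still on it and the drawer out. I handed the job in at about 26 s; the sign-off call gave no verdict.

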